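# Load a coupon carrier under the reader's spring clip

### The job

Load the blue coupon carrier into the culture reader without grasping or lifting anything: with one fingertip press the yellow paddle and keep the spring clip held open, and meanwhile with the other fingertip push the carrier forward along its track, under the raised clip, until it is fully home against the red stop. Only then let go of the paddle, so that the clip springs down on the carrier and holds it; leave the bottle, jar and beaker alone.

Things in the scene. Friction and masses are not known exactly. Their poses are not given: they have to be found in the camera images.
- reader: Bench reader, fixed. Origin on the bench under the carrier's home; x = loading direction, y = paddle side, z up. Dark base plate x -120 to 50, y -36 to 42 mm; its top is the track, 20 mm above the bench. Rails 8 mm high at y +-23 to +-28 mm. White housing y -150 to -40, x -80 to 70 mm, 55 mm high.
- home (a point): Point on the track surface, 20 mm above the reader's origin, with the reader's axes. The carrier is home when its origin is here.
- stop (a point): Middle of the top of the red end stop's face, which crosses the track 30.5 mm beyond home (reader +x) and is 10 mm high.
- carrier: Loose blue plastic block, 60 mm along the track (its x), 44 mm wide, 10 mm thick, about 60 g, round amber window on top. Origin at the centre of its underside; its axes lie along the reader's. It starts on the track between the rails (1 mm play a side), 30 to 48 mm short of home.
- rear (a point): Middle of the carrier's rear edge face, where a fingertip pushes it: 30 mm behind the carrier's origin (reader -x), 5 mm above the track. The track behind it is free for a fingertip. Draw the fingertip back a few mm before raising it, or a hard push drags this edge up with it.
- clip (a joint): Spring clip, rad: 0 shut, grows as the paddle is pressed down, stop at 0.50; springs back when let go. Clears the carrier from about 0.28; rests on it at about 0.26. Pressing the paddle's middle takes about 4 N at first, 9 N at 0.45. It turns on a rod along the track (8 mm thick, reader y 34 mm, 32 mm above the bench, posts up to 38 mm above the bench).
- nose (a point): Centre of the underside of the clip's black nose pad (14 mm along the track, 8 mm across; reader x 10 to 24, y 0 to 8 mm). Shut, it is 3 mm above the track and blocks the carrier however hard it is pushed; at 0.45 rad it stands about 15 mm above the track.
- paddle (a point): Centre of the top of the clip's yellow paddle: 86 mm along the track (reader x -106 to -20), 28 mm wide (y 44 to 72 mm pressed). Shut, it tilts up 0.45 rad outward, middle 36 mm above the bench. At 0.45 rad it is level, its top 5 mm above the track, so a second fingertip at that height meets the carrier's rear edge. A fingertip may slide along it.
- bottle: Bystander: clear bottle with a blue cap, 70 mm across, 150 mm tall, loose, origin at the centre of its underside.
- jar: Bystander: amber jar with a white cap, 60 mm across, 85 mm tall, loose, origin at the centre of its underside.
- beaker: Bystander: open steel beaker, 68 mm across, 90 mm tall, loose, origin at the centre of its underside.
There are look-alikes about, which are no part of the job. There is more than one size of the carrier; the one meant has the size given above.

How it is judged:
On the way, in this order (a step that is already met when the one before it is completed fails the run):
1. a fingertip holds the clip open (above 0.30 rad) while the carrier is still short of it (value of joint clip above 0.3 rad and contact force between the fingers and clip above 1 N and x of carrier in the frame of home below -0.02 m), for 0.2 s.
2. with a fingertip still holding the clip open, the carrier is pushed home, within 3 mm (x of carrier in the frame of home between -0.003 and 0.003 m and y of carrier in the frame of home between -0.004 and 0.004 m and z of carrier in the frame of home below 0.003 m and value of joint clip above 0.29 rad and contact force between the fingers and clip above 0.5 N), for 0.1 s.
At the end, for the whole second after the job is handed in: The carrier lies flat and still on the track within 3 mm of home (4 mm sideways), and the released clip rests on it (0.18 to 0.34 rad) with more than 1 N (x of carrier in the frame of home between -0.003 and 0.003 m and y of carrier in the frame of home between -0.004 and 0.004 m and z of carrier in the frame of home below 0.003 m and value of joint clip between 0.18 and 0.34 rad and contact force between clip and carrier above 1 N and linear speed of carrier below 0.01 m/s); the robot touches nothing.
It fails at once if the carrier is lifted (more than 12 mm) or tipped (more than 0.35 rad) (z of carrier in the frame of home above 0.012 m or angle between carrier's own z axis and vertical above 0.35 rad).
It fails at once if the bottle is moved more than 25 mm or tipped (distance of bottle from where it was at the start of the episode above 0.025 m or angle between bottle's own z axis and vertical above 0.25 rad).
It fails at once if the jar is moved more than 25 mm or tipped (distance of jar from where it was at the start of the episode above 0.025 m or angle between jar's own z axis and vertical above 0.25 rad).
It fails at once if the beaker is moved more than 25 mm or tipped (distance of beaker from where it was at the start of the episode above 0.025 m or angle between beaker's own z axis and vertical above 0.25 rad).
It also fails if it takes over 51 s, if anything falls off the work surface, if the arm or the gripper's body presses on something with over 40 N, if the wrist force passes 120 N, or if a joint passes its speed limit or range.

### The arm

A 6-joint arm with a two-finger parallel gripper is mounted at the origin on the work surface. World frame = base frame: x ahead of the robot, y to its left, z up, the work surface at z = 0. Lengths are in m, angles in rad, forces in N, time in s.
With the tool pointing down it reaches from about 0.35 to 0.975 m from the base axis. Payload 7.1 kg.
Tool frame: the origin (TCP) lies midway between the tips of the shut fingers; the grasp point (between the pads) lies 19 mm behind it; z points along the fingers, x is the direction in which the jaws open and shut, and the axes are right-handed (so a half turn about z gives the same grasp; the last joint's range is limited). The gripper opens to 88 mm and grips with 3 to 60 N. Pads are 20 mm wide; open, the fingers measure 115 mm over their backs; the gripper's body (75 mm by 178 mm) begins 61 mm behind the grasp point.
Start: joints at [1.172, 0.423, 1.63, -0, 1.089, -0.019], TCP at [0.232, 0.58, 0.223] pointing down, gripper open.
Joint ranges: [-3, 3], [-0.9, 2.11], [0.09, 2.58], [-1.31, 4.45], [0.11, 2.69], [-2.54, 2.54]. Speed limits (rad/s): [2.39, 2.39, 3.01, 3.14, 3.14, 3.14].

### API

Orientations are given as a unit quaternion [w, x, y, z].
In Python, from workcell import manip, effector, vision gives the robot as it stands. Calls block until the motion is done:
- manip.movep(position, orientation): joint-space move of the TCP to a pose.
- manip.move_l(position, frame=None, rate=0.15): straight line of the TCP; frame=None keeps the orientation; rate is the mean speed in m/s.
- manip.movej(angles): joint-space move.
- effector.grip(opening): finger opening in m; the grip force is fixed at half the most; returns when the fingers have stopped.
- manip.sleep(seconds).
- manip.solve_ik(position, orientation): joint angles nearest the present ones, or None.
- manip.state(): the state.
- vision.camera(name): name is "scene" or "side" or "wrist"; returns (picture, depth): 400x640x3 uint8, red, green, blue; 400x640 float32, m along the optical axis (not along the pixel's ray), 0 where there is no reading.
- vision.get_calibration(name): a dict with "mtx" (3x3 intrinsics, pixels), "dist" ([k1, k2, p1, p2, k3] as OpenCV has them; the pictures are not rectified), "rvec" (rotation vector, rad) and "tvec" (3), from world to camera coordinates, as OpenCV has them. Camera axes: x right, y down, z forward; pixel columns grow to the right and rows downward; lengths in m; the calibration is good to about 2 mm. A picture is of the moment at which its call begins: read the wrist's pose just before it. get_calibration takes no time and is no camera call; for the wrist camera it gives the pose at the moment of the call.
A pose or a line that the arm cannot do raises manip.PlanningError and nothing moves.
- manip.job_done(): hands the job in, once; it reports no verdict.
The state is a dict: "clock": time; "joints": joint angles; "dq": joint speeds; "effort": joint torques, N m; "tcp_pos": TCP position; "tcp_rot": TCP orientation; "ft_force": force on the tool from outside, world axes, zero at the start; "moment": the same for the moment, N m; "finger_gap": finger opening in m.
Only numpy, scipy, OpenCV 4.12 (cv2) and the standard library are available. Lean on these libraries where they do the work, as an engineer would, in place of code of your own. Each camera call takes 0.05 s, during which the arm holds its last target. There are 200 camera calls.

## Working session

There is one attempt and no reset: what is moved stays moved. The work goes in short steps, each a Python script; the robot and the scene stay as the last script left them, time stands still between calls to the robot, and variables do not carry over. Pictures are saved under pics/ and viewed, about 8 in all and at most 12, crops included, and the job is handed in when it is done.

```bash
mkdir -p pics; ls; cat > h.py <<'E'
import numpy as np, cv2
from workcell import manip, effector, vision
def snap(n,f):
    c=vision.get_calibration(n); im,d=vision.camera(n)
    cv2.imwrite(f'pics/{f}.png',im[:,:,::-1]); np.savez(f'pics/{f}.npz',im=im,d=d,**{k:np.array(v,float) for k,v in c.items()})
    return im,d,c
def load(f):
    z=np.load(f'pics/{f}.npz'); return z['im'],z['d'],{k:z[k] for k in('mtx','dist','rvec','tvec')}
def pts(c,uv,depth):
    uv=np.asarray(uv,float).reshape(-1,1,2); n=cv2.undistortPoints(uv,np.array(c['mtx'],float),np.array(c['dist'],float))[:,0]
    P=np.c_[n,np.ones(len(n))]*np.asarray(depth).reshape(-1,1)
    R=cv2.Rodrigues(np.array(c['rvec'],float))[0]; return (P-np.array(c['tvec'],float).ravel())@R
def onz(c,uv,z):
    uv=np.asarray(uv,float).reshape(-1,2)
    a=pts(c,uv,np.zeros(len(uv)));b=pts(c,uv,np.ones(len(uv)))
    t=(z-a[:,2])/(b[:,2]-a[:,2]); return a+t[:,None]*(b-a)
E
python3 - <<'E'
from h import *
for n in('scene','side'): snap(n,n+'0')
print(manip.state())
E
```

```text
pics
{'clock': 0.1, 'joints': array([ 1.17199580e+00,  4.23767123e-01,  1.63055182e+00,  4.87602281e-06,
        1.08862042e+00, -1.90236689e-02]), 'dq': array([ 0.00112346, -0.0036003 , -0.00348988,  0.00023378,  0.00221346,
        0.0003469 ]), 'effort': array([ 5.42126763e-04, -5.45609558e+01, -2.74324447e+01,  6.45414088e-02,
        1.86942599e-02, -4.77972435e-05]), 'tcp_pos': array([0.23149958, 0.58003309, 0.22200201]), 'tcp_rot': array([ 3.65222541e-04,  8.27863127e-01,  5.60929755e-01, -5.65705955e-04]), 'ft_force': array([-0.46289753,  0.39291339, -0.13873204]), 'moment': array([ 0.02070737, -0.02445408,  0.00618031]), 'finger_gap': 0.08769001409728207}
```

View pics/scene0.png

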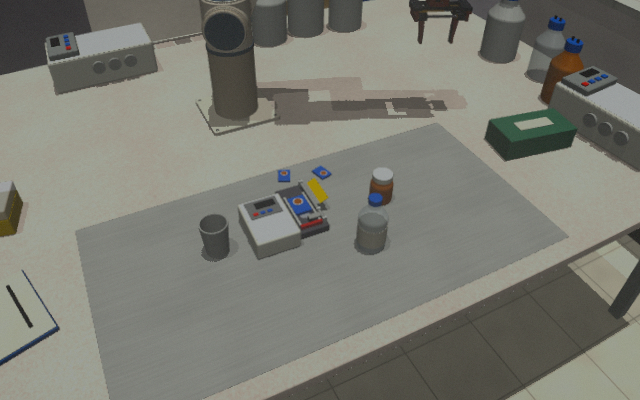

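View pics/side0.png

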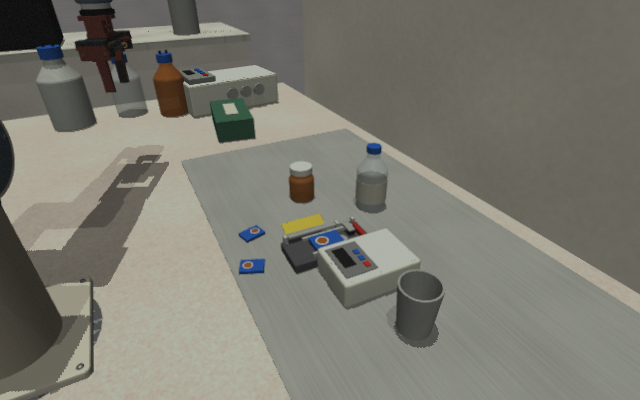

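Scene: reader at about (285,215), carrier in its track at (299,204), paddle (317,190), red stop (311,222). There are two small blue look-alikes loose on the bench at (284,175) and (321,172). The candidate on the track fits best, because the carrier starts between the rails. Next I'll localise it and take a wrist close-up.

```bash
python3 - <<'E'
from h import *
for f in('scene0','side0'):
    im,d,c=load(f); hsv=cv2.cvtColor(im,cv2.COLOR_RGB2HSV)
    for n,lo,hi in(('blue',(105,150,60),(125,255,255)),('yel',(22,150,100),(32,255,255)),('red',(172,120,80),(180,255,255)),('red0',(0,170,80),(5,255,255))):
        m=cv2.inRange(hsv,lo,hi); k,l,s,ce=cv2.connectedComponentsWithStats(m)
        for i in range(1,k):
            if s[i,4]<12: continue
            v,u=np.nonzero((l==i)&(d>0)); 
            if len(u)<5: continue
            P=pts(c,np.c_[u,v],d[v,u]); p=np.median(P,0)
            if 0.2<p[0]<1 and abs(p[1])<.6: print(f,n,ce[i].round(),s[i,4],p.round(3),np.ptp(P,0).round(3))
    for n,uv in dict(scene0=[('jar',(382,175)),('bottlecap',(375,200)),('beaker',(215,240))],side0=[('jar',(301,168)),('cap',(374,148)),('beaker',(417,310))])[f]:
        print(n,pts(c,[uv],[d[uv[1],uv[0]]]).round(3))
E
```

```text
scene0 blue [319. 171.] 64 [0.404 0.096 0.009] [0.049 0.033 0.008]
scene0 blue [284. 177.] 76 [0.388 0.002 0.008] [0.05  0.04  0.008]
scene0 blue [375. 198.] 101 [0.701 0.088 0.152] [0.028 0.029 0.007]
scene0 blue [300. 205.] 188 [ 0.537 -0.02   0.032] [0.062 0.044 0.01 ]
scene0 yel [317. 190.] 227 [0.507 0.043 0.039] [0.09  0.033 0.045]
scene0 red0 [312. 222.] 32 [ 0.601 -0.015  0.032] [0.008 0.049 0.006]
jar [[0.574 0.192 0.085]]
bottlecap [[0.708 0.084 0.153]]
beaker [[ 0.587 -0.252  0.067]]
side0 blue [374. 148.] 122 [0.69  0.082 0.146] [0.031 0.031 0.013]
side0 blue [250. 234.] 163 [0.401 0.095 0.004] [0.049 0.046 0.009]
side0 blue [327. 238.] 244 [ 0.531 -0.015  0.027] [0.068 0.041 0.012]
side0 blue [356. 251.] 20 [ 0.535 -0.101  0.053] [0.009 0.011 0.003]
side0 blue [361. 257.] 20 [ 0.535 -0.119  0.053] [0.008 0.012 0.003]
side0 blue [253. 267.] 234 [ 0.379 -0.005  0.006] [0.051 0.042 0.01 ]
side0 yel [302. 223.] 387 [0.499 0.044 0.034] [0.084 0.025 0.012]
side0 red0 [358. 228.] 49 [ 0.596 -0.011  0.027] [0.016 0.049 0.013]
side0 red0 [367. 263.] 22 [ 0.536 -0.137  0.053] [0.01  0.011 0.004]
jar [[0.564 0.186 0.081]]
cap [[0.688 0.079 0.147]]
beaker [[ 0.532 -0.268  0.069]]
```

```bash
cat >> h.py <<'E'
def down(yaw): return [0,np.cos(yaw/2),np.sin(yaw/2),0]
E
python3 - <<'E'
from h import *
manip.movep([0.50,0.02,0.30],down(np.pi/2)); manip.sleep(.2)
snap('wrist','w1'); s=manip.state(); print(s['clock'],s['joints'].round(3),s['tcp_pos'])
c=load('w1')[2]; R=cv2.Rodrigues(c['rvec'])[0]; print('cam',-R.T@c['tvec'].ravel(),R[2])
E
```

```text
2.5833 [ 0.017  0.149  1.821 -0.     1.172 -1.555] [0.50000333 0.02040979 0.29988722]
cam [0.4308711  0.0202232  0.46112994] [ 0.25192727  0.001462   -0.96774507]
```

View pics/w1.png

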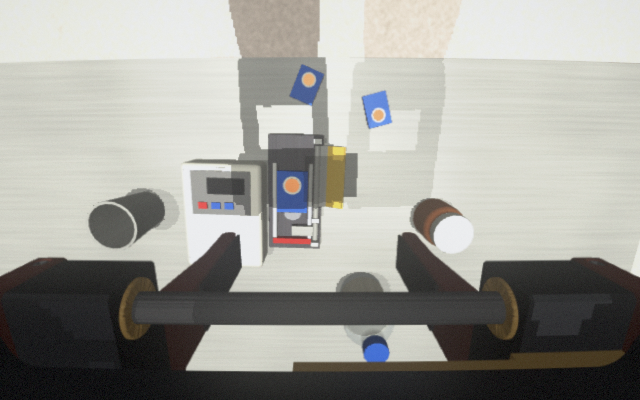

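Wrist view: the reader lies with its loading direction down the picture. The carrier is on the track at (292,188), the stop at (292,241), and the paddle at (338,177). The two look-alikes are on the bench at (307,84) and (377,110). I'll measure and enlarge a crop to confirm.

```bash
python3 - <<'E'
from h import *
im,d,c=load('w1'); hsv=cv2.cvtColor(im,cv2.COLOR_RGB2HSV)
cv2.imwrite('pics/crop1.png',cv2.resize(im[65:260,180:400,::-1],None,fx=3,fy=3,interpolation=cv2.INTER_CUBIC)[:600])
def rep(n,lo,hi,z,roi):
    m=cv2.inRange(hsv,lo,hi); q=np.zeros_like(m); a,b,e,f=roi; q[b:f,a:e]=m[b:f,a:e]
    k,l,s,_=cv2.connectedComponentsWithStats(q); i=1+np.argmax(s[1:,4]); v,u=np.nonzero(l==i)
    P=onz(c,np.c_[u,v],z) ; D=pts(c,np.c_[u,v],d[v,u])
    r=cv2.minAreaRect((P[:,:2]*1000).astype(np.float32)); print(n,s[i],'rect mm',np.round(r[0],1),np.round(r[1],1),round(r[2],1),'z',np.median(D[:,2]).round(4),'med',np.median(D,0).round(4))
rep('carrier',(100,90,40),(130,255,255),.030,(260,150,330,230))
rep('lookA',(100,90,40),(130,255,255),.010,(280,60,330,110))
rep('lookB',(100,90,40),(130,255,255),.010,(350,85,400,135))
rep('stop',(0,150,80),(8,255,255),.030,(265,225,330,255))
rep('paddle',(18,120,50),(35,255,255),.036,(310,130,360,220))
# housing top
v,u=np.mgrid[150:275,170:275]; u=u.ravel();v=v.ravel(); D=pts(c,np.c_[u,v],d[v,u]); D=D[(abs(D[:,2]-.055)<.005)]
r=cv2.minAreaRect((D[:,:2]*1000).astype(np.float32)); print('housing',np.round(r[0],1),np.round(r[1],1),r[2],np.median(D[:,2]), D[:,1].max())
# track base
v,u=np.mgrid[125:255,262:330]; u=u.ravel();v=v.ravel(); D=pts(c,np.c_[u,v],d[v,u]); T=D[abs(D[:,2]-.020)<.004]
r=cv2.minAreaRect((T[:,:2]*1000).astype(np.float32)); print('base',np.round(r[0],1),np.round(r[1],1),r[2],np.median(T[:,2]))
E
```

```text
carrier [277 171  31  42 961] rect mm [522.8 -16.6] [42.5 59.8] 88.1 z 0.0292 med [ 0.5292 -0.0168  0.0292]
lookA [290  65  33  40 604] rect mm [377.   4.] [32.4 44.2] 66.6 z 0.0068 med [0.3811 0.0022 0.0068]
lookB [363  91  29  37 583] rect mm [409.6 102.3] [44.1 32.9] 15.2 z 0.0069 med [0.4035 0.1013 0.0069]
stop [274 238  37   6 165] rect mm [596.7 -18. ] [53.3  6.9] 87.6 z 0.0291 med [ 0.5971 -0.0195  0.0291]
paddle [326 147  20  61 796] rect mm [501.6  44.5] [23.4 84.1] 88.3 z 0.0354 med [0.4993 0.043  0.0354]
housing [ 554.  -111.9] [105.5 147.1] 88.0799560546875 0.051697608480669247 -0.057126786586411626
base [533.6 -17.9] [ 86.1 182.3] 88.28768157958984 0.019129502010270503
```

View pics/crop1.png

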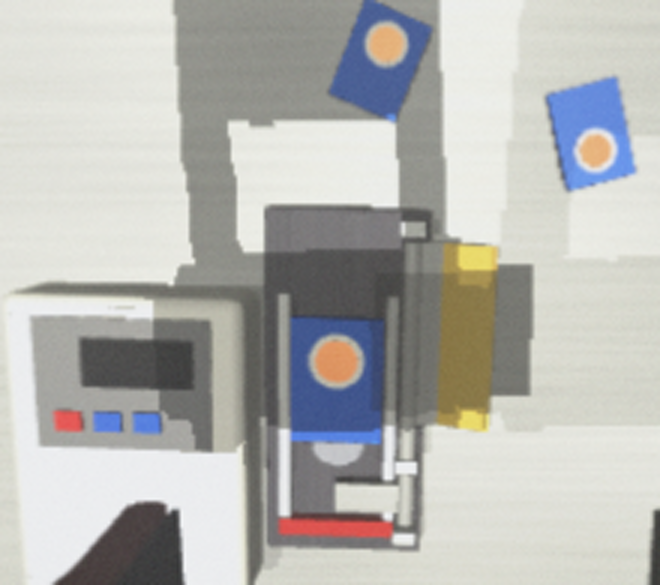

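The crop confirms it. The track carrier measures 42.5×59.8 mm, against 44×32 mm for both look-alikes. Reader yaw is about −1.8° and the origin about (0.563, −0.0175), with the carrier about 39 mm short of home. Next I'll straddle the rod with the jaws along reader y and check the hover.

```bash
cat >> h.py <<'E'
psi=-0.031; O=np.array([.563,-.0175])
def W(x,y,z):
    c,s=np.cos(psi),np.sin(psi); return [O[0]+c*x-s*y,O[1]+s*x+c*y,z]
Q=down(np.pi/2+psi)
E
python3 - <<'E'
from h import *
effector.grip(.047)
manip.movep(W(-.093,.028,.12),Q); manip.move_l(W(-.093,.028,.06),rate=.1); manip.sleep(.3)
im,d,c=snap('wrist','w2'); snap('side','s2'); s=manip.state(); print(s['clock'],s['tcp_pos'],W(-.093,.028,.06),s['finger_gap'],s['ft_force'])
a=cv2.imread('pics/w2.png'); b=cv2.resize(cv2.imread('pics/s2.png')[170:330,200:440],None,fx=2.66,fy=2.0)
cv2.imwrite('pics/v2.png',np.vstack([a,b[:,:640]])[:720] if 0 else np.vstack([cv2.resize(a[:260],None,fx=1,fy=1),np.pad(b[:,:640],((0,0),(0,max(0,640-b.shape[1])),(0,0)))]))
E
```

```text
5.2833 [0.47108259 0.01337143 0.06027332] [np.float64(0.470912543903484), np.float64(0.013369085339093737), 0.06] 0.047558940555063454 [-0.26791639 -1.25194297  0.93744846]
```

View pics/v2.png

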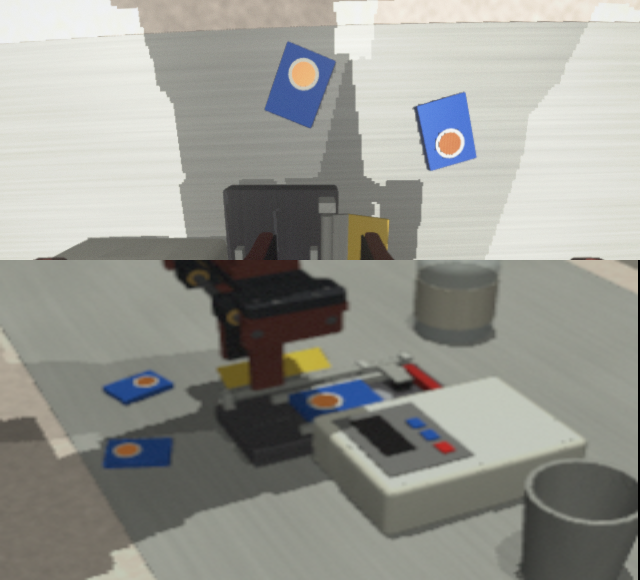

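Hover is as planned: one finger is above the free track behind the carrier and the other is over the yellow paddle. Next I'll press down with force monitoring.

```bash
python3 - <<'E'
from h import *
f0=manip.state()['ft_force']
for z in (.045,.040,.037,.034,.031,.028,.026,.0248):
    manip.move_l(W(-.093,.028,z),rate=.03); s=manip.state(); f=s['ft_force']-f0
    print(z,s['tcp_pos'].round(4),f.round(1))
    if f[2]>25: print('stop'); break
manip.sleep(.3); s=manip.state(); print(s['clock'],s['tcp_pos'].round(4),(s['ft_force']-f0).round(1),s['moment'].round(2))
np.save('f0.npy',f0); snap('side','s3')
cv2.imwrite('pics/v3.png',cv2.resize(cv2.imread('pics/s3.png')[190:300,220:420],None,fx=4,fy=4))
E
```

```text
0.045 [0.4709 0.0134 0.0448] [ 0.3  1.1 -1.1]
0.04 [0.4708 0.0134 0.0398] [ 0.7  1.1 -0.3]
0.037 [0.4708 0.0134 0.0368] [ 0.7  1.4 -0.8]
0.034 [0.4712 0.0134 0.0341] [-0.3  1.1  3.6]
0.031 [0.4712 0.0134 0.0312] [0.8 1.9 4.5]
0.028 [0.4712 0.0133 0.0283] [-0.2  0.1  6.3]
0.026 [0.4713 0.0131 0.0264] [-0.7 -0.9  7.6]
0.0248 [0.4713 0.0129 0.0254] [-0.1 -1.8  9.6]
8.05 [0.4713 0.0129 0.0254] [-1.1 -2.7  8.5] [-0.42  0.2   0.02]
```

View pics/v3.png

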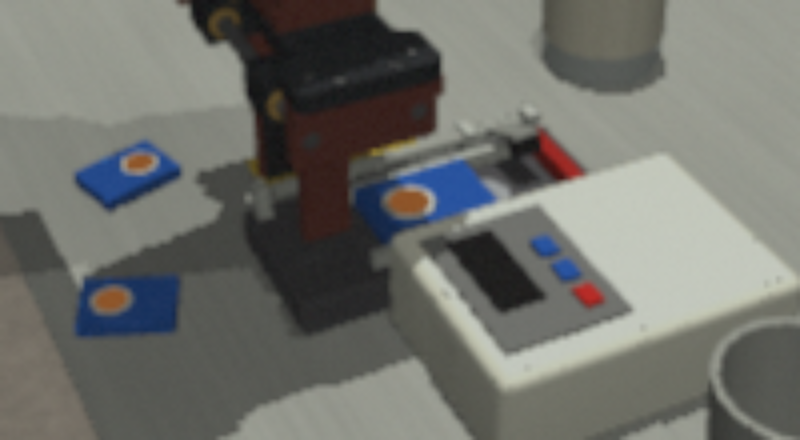

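The clip is open: about 8.5 N puts it near 0.43 rad, and the side view shows the paddle down and the nose raised. Next I'll push in small steps, watching the force.

```bash
python3 - <<'E'
from h import *
f0=np.load('f0.npy'); x=-.093; z=.0242; n=0
manip.move_l(W(x,.028,z),rate=.03)
ex=np.array([np.cos(psi),np.sin(psi)])
while x<-.034:
    x+=.003 if x<-.050 else .001
    manip.move_l(W(x,.028,z),rate=.03); s=manip.state(); f=s['ft_force']-f0
    xa=(s['tcp_pos'][:2]-O)@ex; fx=f[:2]@ex
    print(round(x*1e3,1),'act',round(xa*1e3,1),round(s['tcp_pos'][2]*1e3,1),'fx',round(fx,1),'fz',round(f[2],1))
    if fx<-14: break
manip.sleep(.4); s=manip.state(); f=s['ft_force']-f0
print(s['clock'],s['tcp_pos'],f.round(1)); np.save('x.npy',x)
snap('side','s4');snap('scene','c4')
cv2.imwrite('pics/v4.png',np.vstack([cv2.resize(cv2.imread('pics/s4.png')[200:275,260:420],None,fx=4,fy=4),cv2.resize(cv2.imread('pics/c4.png')[175:250,230:390],None,fx=4,fy=4)])[:600])
E
```

```text
-90.0 act -91.6 24.4 fx -5.0 fz 11.6
-87.0 act -89.6 24.2 fx -6.7 fz 11.5
-84.0 act -86.8 24.1 fx -7.3 fz 10.5
-81.0 act -83.8 24.1 fx -6.3 fz 9.6
-78.0 act -80.7 24.1 fx -7.0 fz 9.4
-75.0 act -77.8 24.1 fx -7.5 fz 10.6
-72.0 act -75.0 24.1 fx -7.2 fz 9.0
-69.0 act -72.1 24.0 fx -7.7 fz 9.8
-66.0 act -69.2 24.0 fx -8.5 fz 11.0
-63.0 act -66.2 24.0 fx -7.3 fz 10.0
-60.0 act -63.1 24.0 fx -7.0 fz 10.6
-57.0 act -60.2 24.0 fx -7.8 fz 10.3
-54.0 act -57.3 24.0 fx -8.8 fz 11.0
-51.0 act -54.2 24.1 fx -7.3 fz 10.8
-48.0 act -51.2 24.1 fx -7.5 fz 10.8
-47.0 act -50.6 24.0 fx -9.6 fz 12.6
-46.0 act -49.7 24.0 fx -8.8 fz 12.3
-45.0 act -48.7 24.0 fx -9.8 fz 11.2
-44.0 act -47.5 24.1 fx -8.6 fz 11.3
-43.0 act -46.6 24.0 fx -9.6 fz 11.5
-42.0 act -45.7 24.0 fx -9.1 fz 12.4
-41.0 act -44.7 24.1 fx -9.0 fz 11.7
-40.0 act -43.7 24.0 fx -9.1 fz 13.0
-39.0 act -42.5 24.1 fx -8.3 fz 11.5
-38.0 act -41.6 24.1 fx -8.8 fz 12.7
-37.0 act -40.6 24.0 fx -8.1 fz 12.2
-36.0 act -40.4 24.0 fx -11.5 fz 15.0
-35.0 act -40.3 24.0 fx -14.2 fz 16.2
15.75 [0.52352957 0.01149798 0.02399065] [-14.1   1.   16.9]
```

View pics/v4.png

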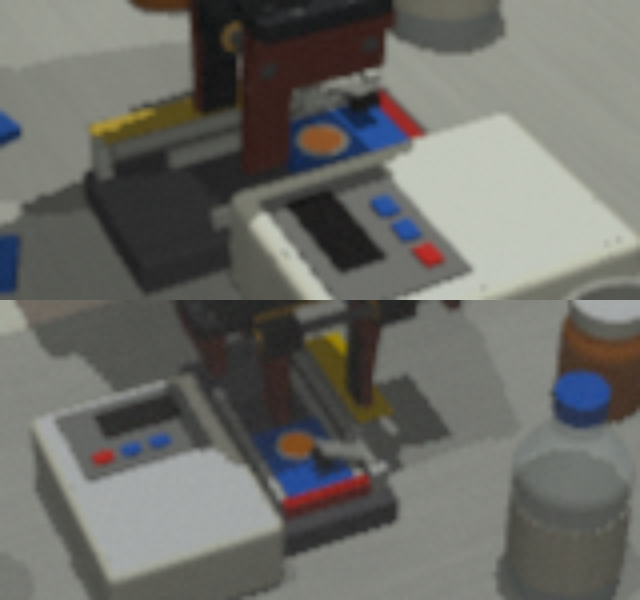

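It stalled at −40.4 mm with the force rising, where contact at home should come at −40. Both views show the carrier's front edge flush against the red stop, with the nose raised over it. Next I'll draw back, release the paddle and check.

```bash
python3 - <<'E'
from h import *
f0=np.load('f0.npy')
manip.move_l(W(-.056,.028,.0242),rate=.04); s=manip.state(); print(s['tcp_pos'].round(4),(s['ft_force']-f0).round(1))
manip.move_l(W(-.056,.028,.050),rate=.04)
manip.move_l(W(-.056,.028,.20),rate=.12)
manip.movep([.40,.02,.32],Q); manip.sleep(.3)
s=manip.state(); print(s['clock'],s['ft_force'].round(1))
im,d,c=snap('wrist','w5');snap('side','s5');snap('scene','c5')
hsv=cv2.cvtColor(im,cv2.COLOR_RGB2HSV)
uv=cv2.projectPoints(np.array([W(0,0,.03)]),c['rvec'],c['tvec'],c['mtx'],c['dist'])[0].ravel().astype(int) if not isinstance(c['rvec'],list) else None
print(uv)
cv2.imwrite('pics/v5.png',np.vstack([cv2.resize(im[uv[1]-50:uv[1]+40,uv[0]-80:uv[0]+80,::-1],(640,360)),cv2.resize(cv2.imread('pics/s5.png')[205:265,260:420],(640,240))]))
for n,lo,hi in(('blue',(100,90,40),(130,255,255)),('red',(0,150,80),(8,255,255))):
    m=cv2.inRange(hsv,lo,hi); v,u=np.nonzero(m); k=(abs(u-uv[0])<25)&(abs(v-uv[1])<45); P=onz(c,np.c_[u[k],v[k]],.03)
    r=cv2.minAreaRect((P[:,:2]*1000).astype(np.float32)); print(n,np.round(r[0],1),np.round(r[1],1),round(r[2],1))
E
```

```text
[0.5114 0.0122 0.0257] [4.1 0.8 7.4]
19.7083 [ 0.   0.4 -0.9]
[297 276]
blue [560.7 -18. ] [43.2 61.4] 87.9Traceback (most recent call last):
  File "<stdin>", line 14, in <module>
  File "h.py", line 15, in onz
    a=pts(c,uv,np.zeros(len(uv)));b=pts(c,uv,np.ones(len(uv)))
  File "h.py", line 10, in pts
    uv=np.asarray(uv,float).reshape(-1,1,2); n=cv2.undistortPoints(uv,np.array(c['mtx'],float),np.array(c['dist'],float))[:,0]
                                               ~~~~~~~~~~~~~~~~~~~^^^^^^^^^^^^^^^^^^^^^^^^^^^^^^^^^^^^^^^^^^^^^^^^^^^^^^^
cv2.error: OpenCV(4.12.0) /io/opencv/modules/calib3d/src/undistort.dispatch.cpp:347: error: (-215:Assertion failed) CV_IS_MAT(_src) && CV_IS_MAT(_dst) && (_src->rows == 1 || _src->cols == 1) && (_dst->rows == 1 || _dst->cols == 1) && _src->cols + _src->rows - 1 == _dst->rows + _dst->cols - 1 && (CV_MAT_TYPE(_src->type) == CV_32FC2 || CV_MAT_TYPE(_src->type) == CV_64FC2) && (CV_MAT_TYPE(_dst->type) == CV_32FC2 || CV_MAT_TYPE(_dst->type) == CV_64FC2) in function 'cvUndistortPointsInternal'
```

View pics/v5.png

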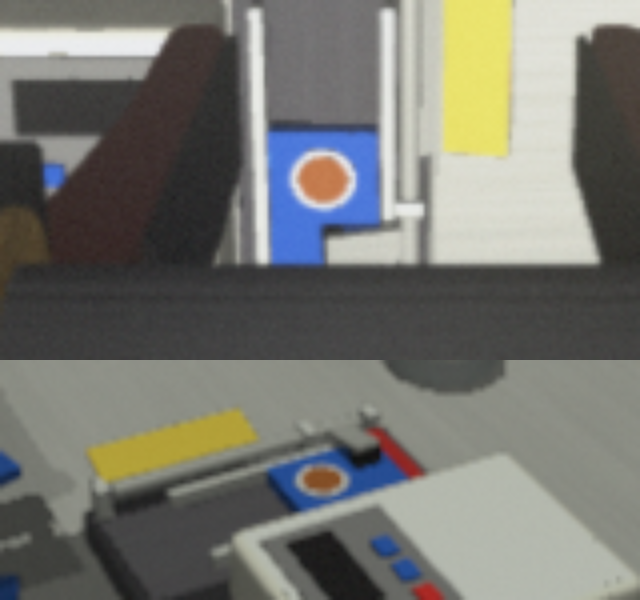

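Side view: the nose is down on the carrier and the carrier is up against the red stop, but the gripper hides the stop in the wrist view. One more check from the scene camera, then hand in.

```bash
python3 - <<'E'
from h import *
cv2.imwrite('pics/v6.png',cv2.resize(cv2.imread('pics/c5.png')[175:250,250:400],None,fx=5,fy=5,interpolation=cv2.INTER_CUBIC))
im,d,c=load('w5'); hsv=cv2.cvtColor(im,cv2.COLOR_RGB2HSV); m=cv2.inRange(hsv,(100,120,120),(130,255,255))
ex=np.array([np.cos(psi),np.sin(psi)])
for u in (288,300,308):
    v=np.nonzero(m[240:290,u])[0]
    if len(v): print(u,v[0]+240,'rear edge reader x mm',round(float((onz(c,[[u,v[0]+239.5]],.030)[0,:2]-O)@ex*1e3),1))
E
```

```text
288 259 rear edge reader x mm -30.5
300 259 rear edge reader x mm -30.6
308 259 rear edge reader x mm -30.5
```

View pics/v6.png

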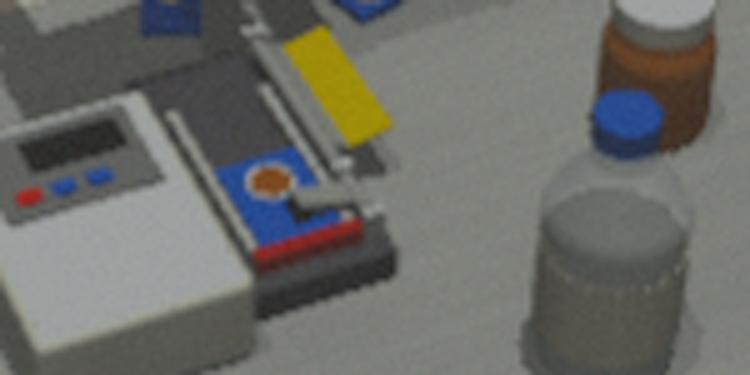

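The carrier is flush with the stop, its rear edge is at −30.5 mm (−30 expected), and the clip is resting on it.

```bash
python3 -c "
from h import *
manip.job_done(); print(manip.state()['clock'])"
```

```text
the job is handed in; nothing more can be done
the job is handed in; nothing more can be done
```

The carrier is loaded and the job is handed in, at roughly 20 s on the robot's clock against the 51 s limit; no verdict was reported. I pressed the paddle with one fingertip, about 8.5 N before the push and 9–17 N during it, which I put at 0.43 to 0.49 rad from the tip height. The other fingertip pushed the carrier about 40 mm until it stalled on the red stop. I then drew back before raising, so the clip sprang down on the carrier.

**Last checks:**
- **Position:** the carrier's rear edge was measured at −30.5 mm, against −30 expected. The scene and side views show it flush with the stop.
- **Clip:** the side view shows the nose resting on the carrier. The clip angle and its force on the carrier were not measured, only seen.
- **Bystanders:** the bottle and jar look undisturbed in the last pictures. The beaker was out of view in the final crops, but the arm did not go near it.
- **Robot:** it stands clear, with under 1 N at the wrist.

**What disagreed:** during the push the tip lagged its command by 3 to 5 mm because of paddle friction, so I relied on the measured position and force. In the final wrist picture the gripper hid the stop, so the red-stop measurement there failed, and I discarded the carrier outline from that picture. The scene camera view replaced it.

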